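# Load the offcut through the sprung gate of the fixture

### The arm

A 6-joint arm with a two-finger parallel gripper is mounted at the origin on a cart in front of the work surface, level with it; the furniture and walls round the work are solid. World frame = base frame: x ahead of the robot, y to its left, z up, the work surface at z = 0. Lengths are in mm, angles in rad, forces in N, time in s.
With the tool pointing down it reaches from about 350 to 975 mm from the base axis. Payload 7.1 kg.
Tool frame: the origin (TCP) lies at the very end of the fingers, on their centre line; the grasp point (between the pads) lies 19 mm behind it (ctrl.grip_point_offset is the distance from the TCP to the grasp point, in mm); z points along the fingers, y is the direction in which the jaws open and shut (so a half turn about z gives the same grasp; the last joint's range is limited). The gripper opens to 88 mm and grips with 3 to 60 N. Pads are 20 mm wide; open, the fingers measure 115 mm over their backs; the gripper's body (75 mm by 178 mm) begins 61 mm behind the grasp point.
Start: joints at [1.313, 0.423, 1.63, -0, 1.089, -0.019], TCP at [147.804, 607.255, 222.675] pointing down, gripper open.
Joint ranges: [-3, 3], [-0.9, 2.11], [0.09, 2.58], [-1.31, 4.45], [0.11, 2.69], [-2.54, 2.54]. Speed limits (rad/s): [2.39, 2.39, 3.01, 3.14, 3.14, 3.14].

### API

Orientations are given as a rotation vector (axis times angle).
In Python, from workcell import ctrl gives the robot as it stands.
- The arm moves only by the tool move_arm, never from a script. Its argument "increments" is one flat list of numbers, 5 for each row, row after row: the closure in counts, from 0 (fully open) to 255 (shut), then the shift along the tool's x, y, z in mm, then the turn about the tool's z in degrees. In form: [grip, dx, dy, dz, yaw, grip, dx, dy, dz, yaw, ...]. A call has 1 to 12 rows; each row is the pose to reach, as a shift and turn from the pose measured when the call began, along the tool's axes at that moment; what a row does not reach only later rows make up. A row lasts 1/8 s, in which the tool goes at most 62.5 mm and 10.7 degrees, less where a joint would pass 70% of its speed; a pose out of reach is approached as far as the arm can. A call with a gripper value outside its range is refused whole. The fingers move at their own pace and stop on an object; the grip force is fixed at half the most. Time passes only in rows, so rows that repeat a pose let the fingers close. It gives the time, the measured TCP pose, the force and the opening at its end, in the units of the state.
- ctrl.get_obs(): the state, without advancing time (a new reading comes with each control period).
- ctrl.get_image(name): name is "scene" or "top" or "wrist"; returns a dict with "frame" (400x640x3 uint8, red, green, blue), "vertical_fov" (degrees; the focal length in pixels is half the picture's height over the tangent of half this angle, whatever the lens; pixels are square), "cx", "cy" (the principal point, pixels), "pose" (4x4, takes a point from camera to world coordinates); the wrist camera has in their place "mount" (4x4, takes a point from camera to tool coordinates, whose origin is the TCP and whose axes are the flange's). Camera axes: x right, y down, z forward; pixel columns grow to the right and rows downward; lengths in mm; the calibration is good to about 2 mm. A picture is of the moment at which its call begins: read the wrist's pose just before it. There is no depth.
- ctrl.close_job(): hands the job in, once; it reports no verdict.
The state is a dict: "t": time; "qpos": joint angles; "qvel": joint speeds; "joint_torque": joint torques, N m; "ee_pos": TCP position; "orientation": TCP orientation; "ft_force": force on the tool from outside, world axes, zero at the start; "moment": the same for the moment, N m; "width": finger opening in mm.
Only numpy, scipy, OpenCV 4.12 (cv2) and the standard library are available. Lean on these libraries where they do the work, as an engineer would, in place of code of your own. Each camera call takes 0.05 s, during which the arm holds its last target.

### The job

Load the long pine offcut, lying flat and lengthways, into the plywood loading fixture: slide it along the lane through the sprung gate and on until you feel the hidden spring buffer, press it firmly home there for a moment (about 8 N, never a hard shove), then take the hand away so that the offcut stays against the buffer and the gate swings shut behind it. Leave the other things on the bench where they are.

Things in the scene. Friction and masses are not known exactly. Their poses are not given: they have to be found in the camera images.
- pine_offcut: The workpiece: plain pale pine block, 46 mm wide (its x) x 120 mm long (its y) x 30 mm high (z), about 0.12 kg (varies). Origin at the centre of its underside. It starts flat on the bench, outside the fixture.
- fixture: Plywood loading fixture fixed to the bench, with no floor: the workpiece slides on the bench top. Origin on the bench, mid-lane at the gate line; +y is the feed direction, z up. Two fences 34 mm high, lane open above; inner faces at x = -26 and x = +26 mm (lane 52 mm wide). Behind the gate (y over -10 mm) the +x fence is set back to x = +40 mm to house the open leaf. 112 mm wide outside.
- lane_mouth (a point): Mid-lane on the bench where the fences begin, 50 mm before the gate line (fixture y = -50 mm); flared lead-ins, 34 mm high, stand 27 mm out from here, their tips 84 mm apart inside. The workpiece enters here. The bench before it is free. Sliding friction of the workpiece is about 1 N, up to 4 N with the gate leaning on it.
- cover_edge (a point): Middle of the near top edge of a cover board over the lane (fixture y = +130 to +245 mm, underside 38, top 46 mm above the bench). Under it is a spring buffer whose face stands at some y from +180 to +208 mm, set differently each time, not measured: feel for it. It yields about 1 mm per 3 N; seating takes 4 N or more for 0.3 s, over 16 N harms it. It stops only the workpiece's front.
- gate (a joint): Angle of the sprung gate leaf, rad: 0 = shut across the lane, up to 1.6 swung inwards (+y); never outwards. Steel leaf 4 mm thick, 5 to 33 mm above the bench, on an upright pin at fixture x = +33, y = 0 mm, reaching 49 mm from the pin. Its spring (0.04 N m shut, 0.08 wide open) shuts it; a workpiece needs 3 to 8 N to open it. It shuts once all in the lane is 52 mm past the gate line.
- gate_edge (a point): Top of the gate leaf at its free edge, 34 mm above the bench.
- beech_offcut: Bystander: beech block 60 x 85 x 24 mm, shorter and wider than the pine one; origin at the centre of its underside.
- angle_bracket: Bystander: bent metal angle bracket 60 x 40 x 50 mm; origin at the centre of its underside.
- bolt: Bystander: steel bolt, 68 mm long, 22 mm head, lying; origin under its middle.
- nut: Bystander: hexagon steel nut 22 mm wide, 10 mm high; origin at the centre of its underside.
Mind the look-alikes: they are no part of the job. Leave any purple or turquoise look-alike of the pine_offcut alone.

How it is judged (in metres and radians):
On the way, in this order (a step that is already met when the one before it is completed fails the run):
1. the pine offcut, flat on the bench in the lane, stands in the gate and holds it open (value of joint gate above 0.6 rad and y of pine_offcut in the frame of fixture between -0.055 and 0.06 m and height (world z) of pine_offcut below 0.006 m and angle between the y axis of pine_offcut and the y axis of fixture, either way round below 0.15 rad and contact force between pine_offcut and gate above 0.1 N), for 0.1 s.
2. the offcut is pressed home against the spring buffer with at least 4 N for 0.3 s (contact force between pine_offcut and buffer above 4 N and height (world z) of pine_offcut below 0.006 m), for 0.3 s.
At the end, for the whole second after the job is handed in: The pine offcut lies flat and at rest in the lane behind the gate, along the lane within 0.15 rad, its front within 4 mm of the buffer face; the gate is shut (under 0.08 rad) (value of joint gate below 0.08 rad and y of pine_offcut in the frame of buffer above -0.064 m and y of pine_offcut in the frame of fixture above 0.112 m and angle between the y axis of pine_offcut and the y axis of fixture, either way round below 0.15 rad and angle between pine_offcut's own z axis and vertical below 0.06 rad and height (world z) of pine_offcut below 0.006 m and linear speed of pine_offcut below 0.01 m/s); the robot touches nothing.
It fails at once if the buffer is pressed with more than 16 N (contact force between anything else and buffer above 16 N).
It fails at once if a bystander is moved by more than 15 mm (distance of any of beech_offcut, angle_bracket, bolt, nut from where it was at the start of the episode above 0.015 m).
It also fails if it takes over 64 s, if anything falls off the work surface, if the arm or the gripper's body presses on something with over 40 N, if the wrist force passes 120 N, or if a joint passes its speed limit or range.

## Working session

There is one attempt and no reset: what is moved stays moved. The work goes in short steps, Python scripts to look and compute and a tool call to move; the robot and the scene stay as the last step left them, time stands still between calls to the robot, and variables do not carry over. Pictures are saved under pics/ and viewed, and the job is handed in when it is done.

Besides the shell and the picture viewer there is one more tool, called after ">>>" as name(argument=value, ...), one argument or row to a line, values as JSON. move_arm: Moves the arm, as the interface text tells. Its arguments: {"type":"object","properties":{"increments":{"type":"array","items":{"type":"number"}}},"required":["increments"]}

```bash
mkdir -p pics; cat > h.py <<'E'
import numpy as np,cv2,pickle
from workcell import ctrl
from scipy.spatial.transform import Rotation as R
def grab(n,fn):
    o=ctrl.get_obs(); im=ctrl.get_image(n)
    if 'pose' not in im or im.get('pose') is None:
        T=np.eye(4);T[:3,:3]=R.from_rotvec(o['orientation']).as_matrix();T[:3,3]=o['ee_pos']
        im['pose']=T@np.array(im['mount'])
    cv2.imwrite(f'pics/{fn}.png',im['frame'][:,:,::-1]); pickle.dump(im,open(f'pics/{fn}.pkl','wb'))
    return im
def load(fn): return pickle.load(open(f'pics/{fn}.pkl','rb'))
def ray(im,u,v):
    P=np.array(im['pose']);h=im['frame'].shape[0];f=h/2/np.tan(np.radians(im['vertical_fov'])/2)
    return P[:3,3],P[:3,:3]@np.array([(u-im['cx'])/f,(v-im['cy'])/f,1])
def onz(im,u,v,z):
    o,d=ray(im,u,v); return o+d*(z-o[2])/d[2]
def proj(im,p):
    P=np.linalg.inv(np.array(im['pose']));h=im['frame'].shape[0];f=h/2/np.tan(np.radians(im['vertical_fov'])/2)
    q=P[:3,:3]@np.array(p)+P[:3,3]; return q[0]/q[2]*f+im['cx'],q[1]/q[2]*f+im['cy']
E
python3 - <<'E'
from h import *
for n in ['top','scene','wrist']:
    im=grab(n,n+'0'); print(n,{k:v for k,v in im.items() if k not in('frame',)})
print(ctrl.get_obs())
E
```

```text
top {'vertical_fov': 42.246126686808, 'cx': 316.6939989206676, 'cy': 206.47810626095585, 'pose': array([[ 2.77373202e-02, -9.94814815e-01,  9.78474526e-02,
         4.15556902e+02],
       [-9.99614092e-01, -2.74553177e-02,  4.22759506e-03,
        -2.21312734e+02],
       [-1.51924131e-03, -9.79269547e-02, -9.95192445e-01,
         1.58548258e+03],
       [ 0.00000000e+00,  0.00000000e+00,  0.00000000e+00,
         1.00000000e+00]])}
scene {'vertical_fov': 52.200804301862235, 'cx': 324.49539756302835, 'cy': 199.1080262695999, 'pose': array([[-8.48813566e-01, -4.19137262e-01,  3.22241347e-01,
         1.72179588e+02],
       [-5.28592536e-01,  6.60957273e-01, -5.32658816e-01,
         4.03117491e+02],
       [ 1.02693956e-02, -6.22462400e-01, -7.82582328e-01,
         9.61534816e+02],
       [ 0.00000000e+00,  0.00000000e+00,  0.00000000e+00,
         1.00000000e+00]])}
wrist {'vertical_fov': 58.48610590625264, 'cx': 325.6405795983128, 'cy': 197.92404587959248, 'mount': array([[-1.39486717e-04, -9.58590903e-01, -2.84786695e-01,
         7.93196653e+01],
       [ 9.99999449e-01,  1.62
[... 532 characters left out ...]
 0.00000000e+00,
         1.00000000e+00]])}
{'t': 0.15, 'qpos': array([ 1.31300218e+00,  4.23671813e-01,  1.63051282e+00, -1.81789219e-05,
        1.08859593e+00, -1.89968774e-02]), 'qvel': array([ 0.00071948, -0.00265939, -0.00245759, -0.00034017, -0.00162232,
        0.00065182]), 'joint_torque': array([-6.59663910e-04, -5.44984245e+01, -2.73918825e+01,  6.42541191e-02,
        2.04334996e-02, -3.64065215e-05]), 'ee_pos': array([147.70060369, 606.8479646 , 222.07684084]), 'orientation': array([-3.74180423e-01, -3.11908008e+00,  1.85152801e-03]), 'ft_force': array([-0.24154335,  0.97323785, -0.23095126]), 'moment': array([ 0.00441736, -0.00847907,  0.00396834]), 'width': 87.72373848322066}
```

View pics/top0.png

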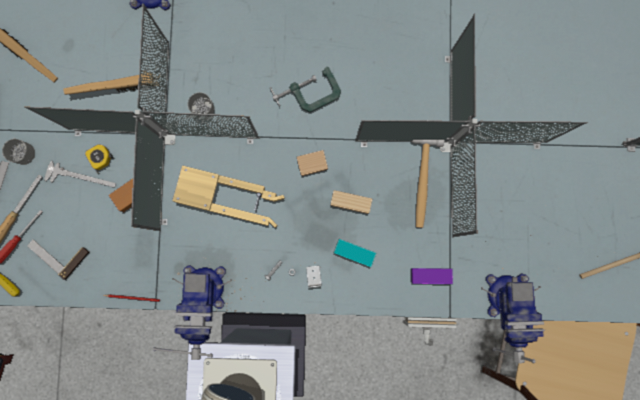

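View pics/scene0.png

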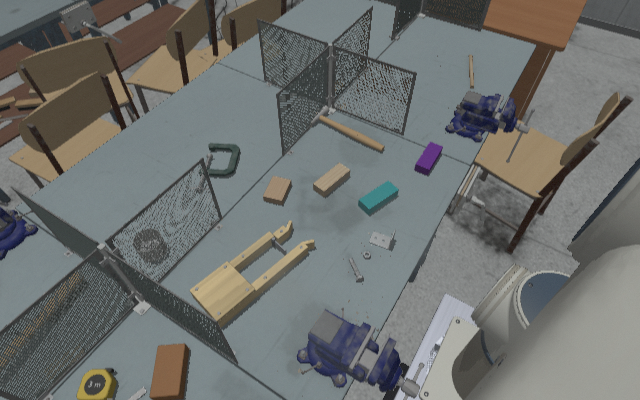

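```bash
python3 - <<'E'
from h import *
im=load('top0');a=im['frame'][140:300,160:400,::-1]
cv2.imwrite('pics/topz.png',cv2.resize(a,None,fx=3.3,fy=3.3,interpolation=cv2.INTER_CUBIC))
im=load('scene0');a=im['frame'][150:330,180:420,::-1]
cv2.imwrite('pics/scz.png',cv2.resize(a,None,fx=3.3,fy=3.3,interpolation=cv2.INTER_CUBIC))
t=load('top0')
for n,u,v,z in [('pine',351,202,30),('beech',312,163,24),('teal',354,253,30),('purple',431,276,30),('bracket',313,276,0),('nut',292,271,10),('bolt',274,268,10),('tip1',283,198,34),('tip2',275,223,34),('coverL',177,187,46)]: print(n,onz(t,u,v,z).round())
print(proj(t,[0,0,0]),proj(t,[148,607,220]))
E
```

```text
pine [ 585. -318.   30.]
beech [ 702. -197.   24.]
teal [ 432. -330.   30.]
purple [ 370. -561.   30.]
bracket [ 359. -209.    0.]
nut [ 373. -145.   10.]
bolt [380. -91.  10.]
tip1 [ 591. -112.   34.]
tip2 [515. -91.  34.]
coverL [614. 206.  46.]
(np.float64(239.1665382743366), np.float64(395.8287277355872)) (np.float64(-6.161958537105022), np.float64(352.5933736657646))
```

View pics/topz.png

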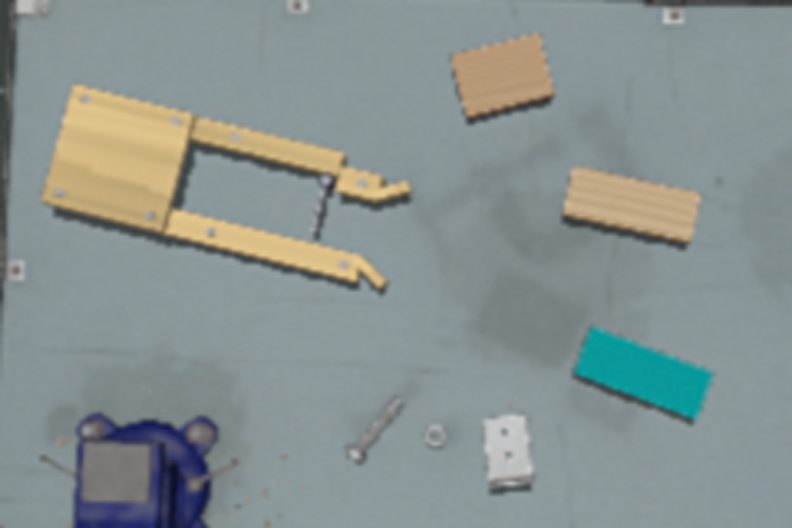

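View pics/scz.png

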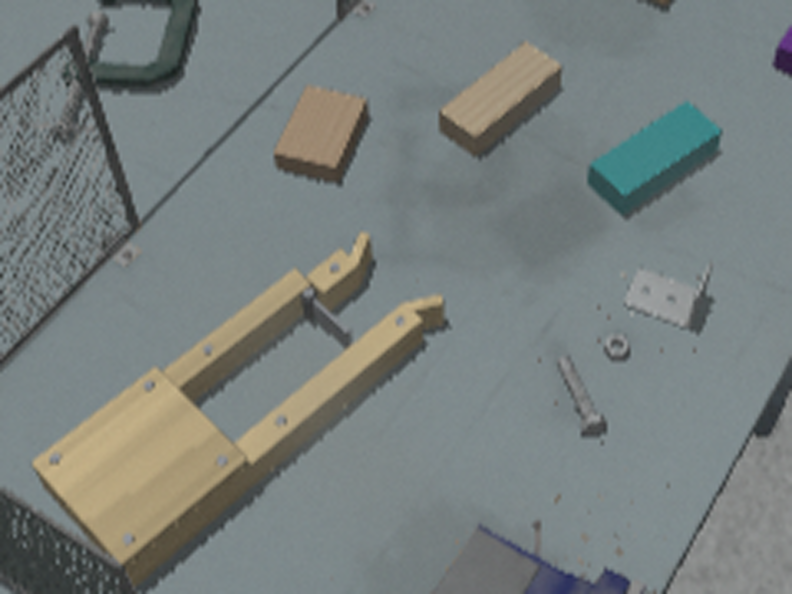

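View pics/wrist0.png

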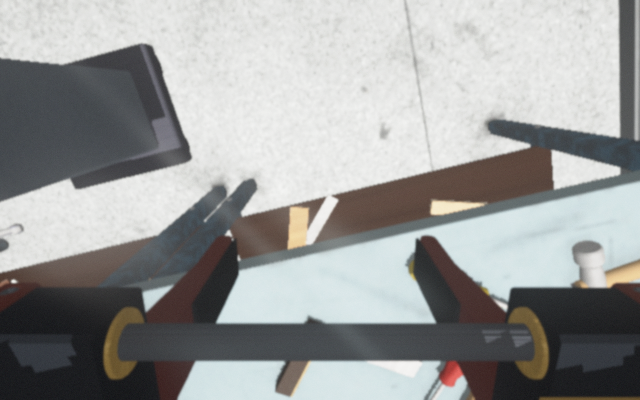

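```bash
python3 - <<'E'
from h import *
t=load('top0')
hsv=cv2.cvtColor(t['frame'],cv2.COLOR_RGB2HSV)
def ang(d): return np.degrees(np.arctan2(d[1],d[0]))
m=cv2.inRange(hsv,(10,50,110),(30,255,255))
cs,_=cv2.findContours(m,cv2.RETR_EXTERNAL,cv2.CHAIN_APPROX_NONE)
for c in cs:
    if cv2.contourArea(c)<150: continue
    r=cv2.minAreaRect(c); u,v=r[0]
    if not(160<u<400 and 140<v<240): continue
    z=30
    b=np.array([onz(t,*p,z)[:2] for p in cv2.boxPoints(r)])
    L=[np.linalg.norm(b[i]-b[i-1]) for i in range(4)]
    print(cv2.contourArea(c),np.round(r[0],1),b.mean(0).round(1),np.round(L,1),[round(ang(b[i]-b[i-1]),1) for i in range(4)])
Z=lambda x,y:(x/3.3+160,y/3.3+140)
print('cover',[onz(t,*Z(*p),46).round(1) for p in [(77,86),(193,117),(165,231),(43,204)]])
print('fence ends',[onz(t,*Z(*p),34).round(1) for p in [(345,152),(357,283),(341,192),(350,250)]])
print('pin',onz(t,*Z(325,181),34),'gate edge',onz(t,*Z(316,236),34))
def tri(a,b):
    s=load('scene0');o1,d1=ray(t,*a);o2,d2=ray(s,*b)
    A=np.stack([d1,-d2],1);k=np.linalg.lstsq(A,o2-o1,rcond=None)[0]
    p,q=o1+k[0]*d1,o2+k[1]*d2;return ((p+q)/2).round(),np.linalg.norm(p-q).round(1)
print('vise',tri((187,272),(326,311)),'panel post',tri((160,228),(236,362)),tri((134,226),(213,333)))
E
```

```text
542.0 [351.  201.4] [ 586.9 -317.7] [118.6  46.2 118.9  46.1] [np.float64(79.2), np.float64(-10.8), np.float64(-100.9), np.float64(168.8)]
2299.5 [228.6 196.3] [592.2  52.8] [325.5 114.9 327.8 114.3] [np.float64(77.0), np.float64(-11.5), np.float64(-103.1), np.float64(167.4)]
483.0 [311.7 162.4] [ 702.8 -195.9] [59.  83.6 59.1 83.3] [np.float64(15.6), np.float64(-74.2), np.float64(-164.6), np.float64(105.8)]
cover [array([678.1, 190.2,  46. ]), array([652.5,  83. ,  46. ]), array([547.6, 103.5,  46. ]), array([569.1, 215.3,  46. ])]
fence ends [array([625.8, -55.4,  34. ]), array([506. , -70.8,  34. ]), array([588.8, -53.1,  34. ]), array([535.9, -63.3,  34. ])]
pin [598.51246721 -38.10053435  34.        ] gate edge [547.81618495 -31.85255786  34.        ]
vise (array([353., 121., 187.]), np.float64(31.0)) panel post (array([489., 261.,   3.]), np.float64(5.8)) (array([487., 271., 208.]), np.float64(4.8))
```

Pine candidates: pale pine (351,202) in top measures 119x46 and matches. Others are beech (312,163) at 83x59, turquoise (354,253) and purple (431,276). The zoomed crop confirms the pine at (351,202). I'm moving high to clear the vise (about 190 mm) and the mesh (about 230 mm).

>>> move_arm(
  increments=[0,0,0,-60,0,0,0,0,-120,0,0,0,0,-180,0,0,-40,-45,-180,10,0,-80,-90,-180,20,0,-120,-135,-180,30,0,-160,-180,-180,40,0,-200,-225,-180,50,0,-240,-270,-180,60,0,-280,-315,-180,70,0,-320,-360,-180,80,0,-360,-405,-180,89],
)

```text
t: 1.65
ee_pos: [402.1, 126.5, 402.6]
orientation: [2.458, 1.956, -0.001]
ft_force: [1.4, 0.9, 0.0]
width: 87.7
```

>>> move_arm(
  increments=[0,-44,38,0,0,0,-88,77,0,0,0,-131,115,0,0,0,-174,154,0,0,0,-218,192,0,0,0,-218,192,0,0],
)

```text
t: 2.4
ee_pos: [541.1, -132.1, 401.8]
orientation: [2.462, 1.951, -0.002]
ft_force: [-1.5, 0.1, 0.3]
width: 87.6
```

```bash
python3 - <<'E'
from h import *
im=grab('wrist','w1');o=ctrl.get_obs();print(o['ee_pos'],o['orientation'],o['t'],o['ft_force'])
E
```

```text
[ 540.28051409 -130.29284293  401.95604859] [-2.46041203e+00 -1.95226798e+00  2.08363722e-03] 2.45 [-0.11669424  0.78574207  0.38857714]
```

View pics/w1.png

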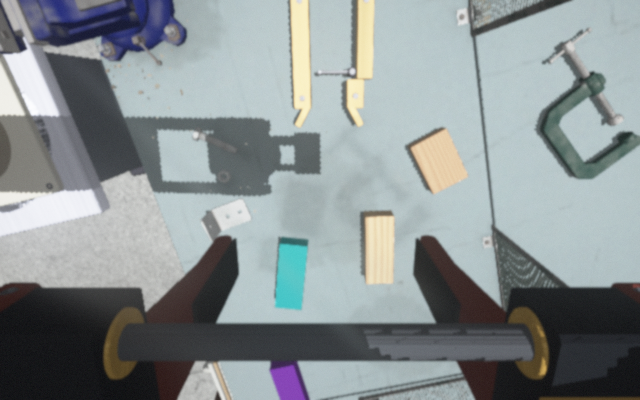

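The wrist view shows the pine at (379,248), the lane mouth around (328,110) and the gate leaf with its pin at (352,72) and free edge at (317,73). I'll measure both from here.

```bash
python3 - <<'E'
from h import *
t=load('w1')
a=t['frame'][0:300,260:480,::-1]; cv2.imwrite('pics/w1z.png',cv2.resize(a[:150],None,fx=3.6,fy=3.6,interpolation=cv2.INTER_CUBIC))
cv2.imwrite('pics/w1p.png',cv2.resize(a[190:300],None,fx=3.6,fy=3.6,interpolation=cv2.INTER_CUBIC))
hsv=cv2.cvtColor(t['frame'],cv2.COLOR_RGB2HSV)
m=cv2.inRange(hsv,(8,35,140),(30,255,255))
cs,_=cv2.findContours(m,cv2.RETR_EXTERNAL,cv2.CHAIN_APPROX_NONE)
ang=lambda d:np.degrees(np.arctan2(d[1],d[0]))
for c in cs:
    if cv2.contourArea(c)<300: continue
    r=cv2.minAreaRect(c);b=np.array([onz(t,*p,30)[:2] for p in cv2.boxPoints(r)])
    print(np.round(r[0],1),b.mean(0).round(1),[round(np.linalg.norm(b[i]-b[i-1]),1) for i in range(4)],[round(ang(b[i]-b[i-1]),1) for i in range(4)])
# row scan of fence edges
for v in [5,20,35,50,65,80,85,90,95]:
    r=m[v,260:400]>0; e=np.flatnonzero(np.diff(r.astype(int)))+260+.5
    print(v,e,[tuple(onz(t,x+.0,v,34)[:2].round(1)) for x in e])
E
```

```text
[379. 249.] [ 584.9 -318.4] [np.float64(121.0), np.float64(44.3), np.float64(121.1), np.float64(47.0)] [np.float64(78.6), np.float64(-13.2), np.float64(-100.1), np.float64(166.9)]
[439.1 160.7] [ 700.8 -195. ] [np.float64(85.0), np.float64(59.5), np.float64(83.8), np.float64(61.8)] [np.float64(106.3), np.float64(14.2), np.float64(-72.1), np.float64(-164.6)]
[361.2  62.4] [612.9 -34.6] [np.float64(36.9), np.float64(166.1), np.float64(33.6), np.float64(166.6)] [np.float64(159.2), np.float64(69.6), np.float64(-20.1), np.float64(-109.3)]
[300.5  62.9] [530.5 -15.9] [np.float64(166.1), np.float64(25.6), np.float64(165.9), np.float64(28.1)] [np.float64(76.7), np.float64(-12.0), np.float64(-102.4), np.float64(168.2)]
5 [289.5 308.5 356.5 373.5] [(np.float64(535.3), np.float64(61.0)), (np.float64(559.9), np.float64(55.2)), (np.float64(622.1), np.float64(40.5)), (np.float64(644.1), np.float64(35.4))]
20 [289.5 308.5 356.5 373.5] [(np.float64(530.6), np.float64(43.4)), (np.float64(555.5), np.float64(37.6)), (np.float64(618.4), np.float64(22.8)), (np.float64(640.6), np.float64(17.5))]
35 [290.5
[... 703 characters left out ...]
np.float64(612.3), np.float64(-54.6))]
85 [292.5 310.5 345.5 363.5] [(np.float64(513.3), np.float64(-38.2)), (np.float64(538.1), np.float64(-44.0)), (np.float64(586.2), np.float64(-55.3)), (np.float64(610.9), np.float64(-61.1))]
90 [292.5 310.5 345.5 363.5] [(np.float64(511.6), np.float64(-44.7)), (np.float64(536.4), np.float64(-50.6)), (np.float64(584.8), np.float64(-61.9)), (np.float64(609.6), np.float64(-67.8))]
95 [292.5 310.5 345.5 352.5 357.5 363.5] [(np.float64(509.8), np.float64(-51.3)), (np.float64(534.8), np.float64(-57.2)), (np.float64(583.3), np.float64(-68.6)), (np.float64(593.0), np.float64(-70.9)), (np.float64(599.9), np.float64(-72.5)), (np.float64(608.2), np.float64(-74.4))]
```

View pics/w1z.png

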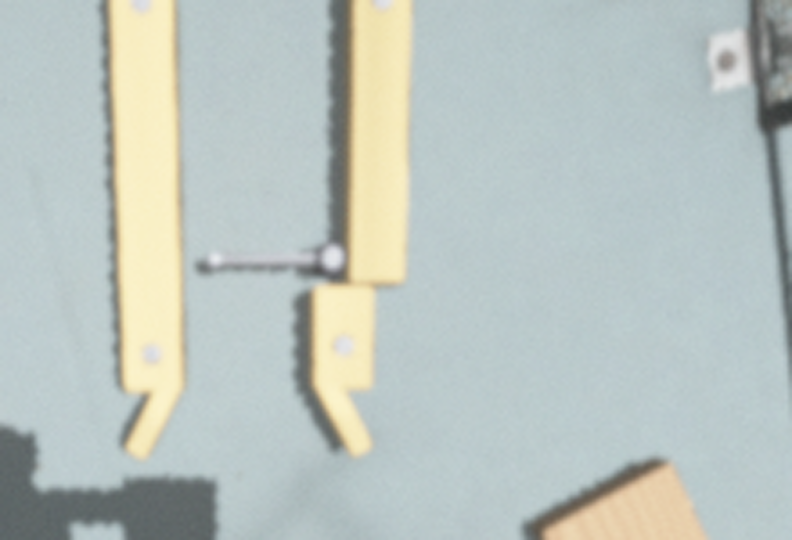

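View pics/w1p.png

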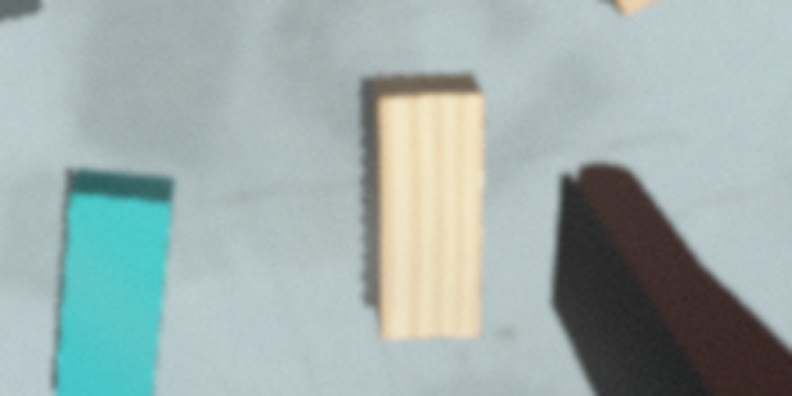

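```bash
python3 - <<'E'
from h import *
t=load('w1')
Z=lambda x,y:(x/3.6+260-.36,y/3.6-.36)
d=np.array([np.cos(np.radians(77.3)),np.sin(np.radians(77.3))]);n=np.array([d[1],-d[0]])
for nm,p,z,f in [('mouthL',(184,388),34,(-26,-50)),('mouthR',(313,388),34,(26,-50)),('pin',(332,257),36,(33,0)),('step',(313,284),34,(26,-10)),('stepR',(350,283),34,(40,-10)),('edge',(212,260),34,(-16,0))]:
    w=onz(t,*Z(*p),z)[:2]; print(nm,w.round(1),'origin->',(w-f[0]*n-f[1]*d).round(1))
E
```

```text
mouthL [531.  -73.9] origin-> [567.4 -30.9]
mouthR [581.2 -85.7] origin-> [566.8 -31.2]
pin [598.7 -39.2] origin-> [566.5 -32. ]
step [589.5 -47.2] origin-> [566.4 -31.7]
stepR [603.7 -50.1] origin-> [566.8 -31.6]
edge [553.2 -29.6] origin-> [568.8 -33.1]
```

>>> move_arm(
  increments=[0,-36,15,50,-1,0,-72,30,100,-2,0,-108,44,150,-2.3,0,-145,59,200,-2.3,0,-181,74,250,-2.3,0,-217.5,88.5,300,-2.3,0,-217.5,88.5,320,-2.3,0,-217.5,88.5,320,-2.3],
)

```text
t: 3.45
ee_pos: [575.0, -360.3, 79.7]
orientation: [-2.417, -1.998, 0.004]
ft_force: [0.4, 1.1, -0.1]
width: 87.7
```

```bash
python3 - <<'E'
from h import *
im=grab('wrist','w2');o=ctrl.get_obs();print(o['ee_pos'],o['orientation'],o['t'],o['ft_force'])
r=np.array(o['orientation']);print(2*np.degrees(np.arctan2(r[1],r[0])))
E
```

```text
[ 576.22351306 -360.74488847   81.68702598] [-2.41828964 -2.00097155  0.00268771] 3.5 [-0.72186783 -0.33367609 -0.02113768]
-280.78907481803697
```

View pics/w2.png

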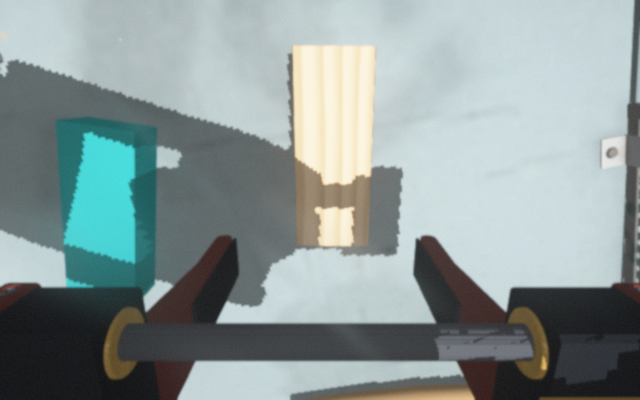

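The pine (rear edge near (332,247)) sits squarely between the fingers, and turquoise is well to the left. I'm descending and gripping.

>>> move_arm(
  increments=[0,0,0,40,0,0,0,0,65,0,0,0,0,77,0,0,0,0,77,0,200,0,0,77,0,200,0,0,77,0,200,0,0,77,0,200,0,0,77,0,200,0,0,77,0,200,0,0,77,0],
)

```text
t: 4.75
ee_pos: [576.2, -360.9, 4.9]
orientation: [-2.419, -2.001, 0.002]
ft_force: [0.6, -1.4, 2.3]
width: 46.0
```

```bash
python3 - <<'E'
from h import *
im=grab('wrist','w3');o=ctrl.get_obs();print(o['ee_pos'],o['orientation'],o['t'],o['ft_force'],o['width'])
r=np.array(o['orientation']);a=2*np.arctan2(r[1],r[0]);print(np.degrees(a)%360)
E
```

```text
[ 576.21633145 -360.92468008    4.94033393] [-2.4188537  -2.00134665  0.00245628] 4.8 [ 0.69357425 -1.22680527  2.37158761] 46.015235816868554
79.20834843822115
```

View pics/w3.png

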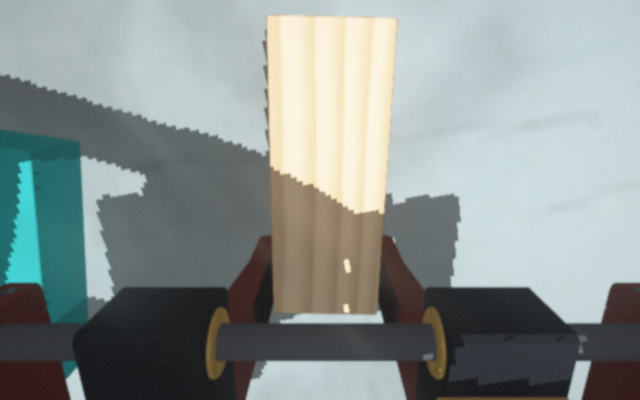

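```bash
python3 - <<'E'
from h import *
im=load('w3');T=np.array([576.2,-360.9])
x=np.array([np.cos(np.radians(79.21)),np.sin(np.radians(79.21))]);y=np.array([x[1],-x[0]])
for p in [(267,15),(397,17),(273,313),(376,314)]:
    w=onz(im,*p,30)[:2]-T;print(p,(w@x).round(1),(w@y).round(1))
d=np.array([np.cos(np.radians(77.3)),np.sin(np.radians(77.3))]);n=np.array([d[1],-d[0]]);O=np.array([566.8,-31.5])
w=T-O;print(w@n,w@d)
E
```

```text
(267, 15) 102.7 -21.2
(397, 17) 102.0 23.8
(273, 313) -16.5 -24.1
(376, 314) -16.9 21.4
81.58736442691583 -319.27452445484846
```

>>> move_arm(
  increments=[200,25,-15,0,0.4,200,51,-31,0,0.8,200,77,-46,0,1.2,200,103,-62,0,1.6,200,129.4,-77.3,0,1.9,200,129.4,-77.3,0,1.9,200,129.4,-77.3,0,1.9],
)

```text
t: 5.68
ee_pos: [524.9, -219.7, 5.2]
orientation: [-2.452, -1.962, 0.002]
ft_force: [-0.1, -0.2, -0.7]
width: 46.4
```

```bash
cat >> h.py <<'E'
d=np.array([np.cos(np.radians(77.3)),np.sin(np.radians(77.3))]);n=np.array([d[1],-d[0]]);O=np.array([566.8,-31.5])
def F(w): w=np.array(w)[:2]-O; return np.round([w@n,w@d],1)
def st():
    o=ctrl.get_obs();r=np.array(o['orientation']);a=np.degrees(2*np.arctan2(r[1],r[0]))%360
    f=o['ft_force'];print('t',round(o['t'],2),'F',F(o['ee_pos']),'z',round(o['ee_pos'][2],1),'ang',round(a,2),'f along n,d,z',round(f[:2]@n,1),round(f[:2]@d,1),round(f[2],1),'w',round(o['width'],1)); return o
E
python3 - <<'E'
from h import *
st();im=grab('wrist','w4')
for s in [(-26,-50,34),(26,-50,34),(26,-10,34),(-26,0,34)]:
    w=O+n*s[0]+d*s[1];print(s,np.round(proj(im,[*w,s[2]]),1))
E
```

```text
t 5.67 F [   0.5 -192.8] z 5.2 ang 77.33 f along n,d,z -0.1 -0.2 -0.7 w 46.4
(-26, -50, 34) [ 241.3 -133.8]
(26, -50, 34) [ 412.7 -134.2]
(26, -10, 34) [ 423.1 -314.9]
(-26, 0, 34) [ 228.6 -366.2]
```

View pics/w4.png

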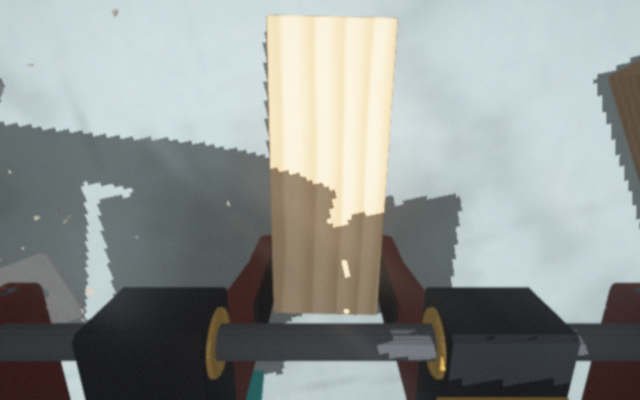

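```bash
python3 - <<'E'
from h import *
a=grab('top','t4')['frame'][150:260,220:400,::-1];b=grab('scene','s4')['frame'][170:300,230:410,::-1]
cv2.imwrite('pics/c4.png',np.vstack([cv2.resize(a,(720,440),interpolation=2)[:300],cv2.resize(b,(720,520),interpolation=2)[:300]]))
E
```

```text
(no output)
```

View pics/c4.png

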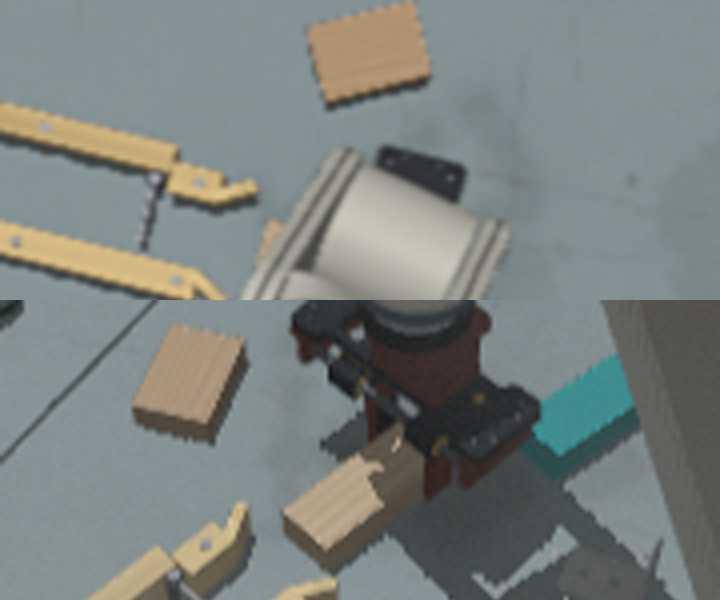

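>>> move_arm(
  increments=[200,15,-0.5,0,0,200,30,-0.5,0,0,200,45,-0.5,0,0,200,45,-0.5,0,0],
)

```text
t: 6.32
ee_pos: [534.4, -174.6, 5.0]
orientation: [-2.45, -1.963, 0.003]
ft_force: [-0.1, -0.7, -1.2]
width: 46.0
```

```bash
python3 - <<'E'
from h import *
st()
E
```

```text
t 6.33 F [-1.000e-01 -1.467e+02] z 5.0 ang 77.39 f along n,d,z 0.0 -0.7 -1.2 w 46.0
```

>>> move_arm(
  increments=[200,12,0,0,0,200,24,0,0,0,200,35,0,0,0,200,35,0,0,0],
)

```text
t: 6.82
ee_pos: [542.2, -139.5, 5.0]
orientation: [-2.449, -1.964, 0.003]
ft_force: [0.9, 0.0, -0.7]
width: 46.1
```

```bash
python3 - <<'E'
from h import *
st();b=grab('scene','s5')['frame'][150:330,200:420,::-1]
cv2.imwrite('pics/c5.png',cv2.resize(b,None,fx=3.3,fy=3.3,interpolation=2))
E
```

```text
t 6.83 F [  -0.2 -110.8] z 5.0 ang 77.46 f along n,d,z 0.9 0.2 -0.7 w 46.1
```

View pics/c5.png

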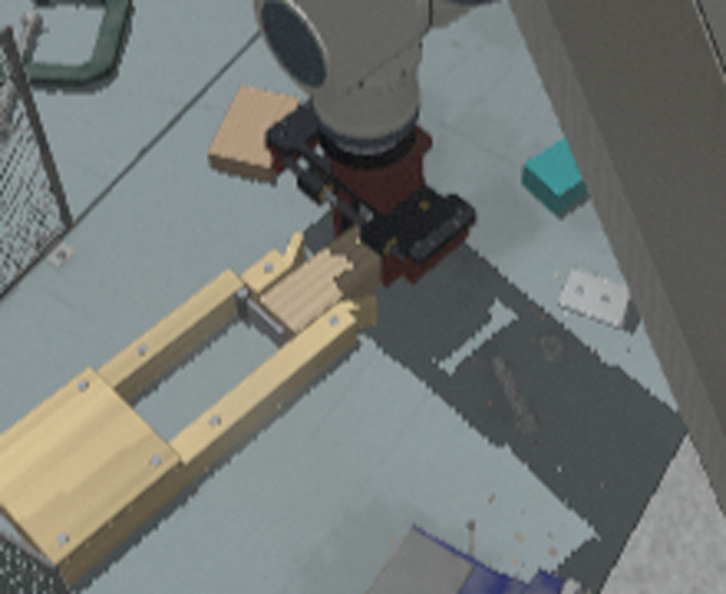

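Offcut front is in the lane just short of the shut gate, with no jamming force. I'm releasing, backing out and closing the fingers to use as a pusher.

>>> move_arm(
  increments=[0,0,0,0,0,0,0,0,0,0,0,0,0,0,0,0,0,0,0,0,0,-20,0,-2,0,0,-50,0,-4,0,255,-50,0,-4,0,255,-50,0,-4,0,255,-50,0,-4,0,255,-50,0,-4,0,255,-50,0,-4,0,255,-50,0,-4,0],
)

```text
t: 8.38
ee_pos: [531.4, -188.5, 9.0]
orientation: [-2.449, -1.964, 0.003]
ft_force: [0.5, 0.0, -0.2]
width: 31.1
```

```bash
python3 - <<'E'
from h import *
st();grab('wrist','w6');st()
E
```

```text
t 8.38 F [  -0. -161.] z 9.0 ang 77.47 f along n,d,z 0.5 0.1 -0.2 w 31.1
t 8.43 F [  -0.  -161.1] z 9.0 ang 77.46 f along n,d,z -0.6 -0.1 -0.1 w 26.9
```

View pics/w6.png

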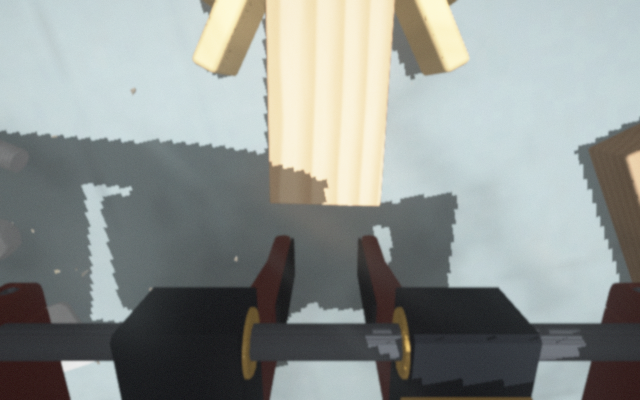

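>>> move_arm(
  increments=[255,0,0,0,0,255,0,0,0,0,255,0,0,0,0,255,10,0,0,0,255,17,0,0,0,255,22,0,0,0,255,26,0,0,0,255,31,0,0,0,255,36,0,0,0],
)

```text
t: 9.55
ee_pos: [538.9, -153.9, 9.0]
orientation: [-2.449, -1.965, 0.004]
ft_force: [-3.0, -8.7, 0.8]
width: 0.1
```

```bash
python3 - <<'E'
from h import *
st()
E
```

```text
t 9.55 F [  -0.3 -125.5] z 9.0 ang 77.48 f along n,d,z -1.0 -9.1 0.8 w 0.1
```

>>> move_arm(
  increments=[255,8,0,0,0,255,16,0,0,0,255,24,0,0,0],
)

```text
t: 9.93
ee_pos: [544.0, -130.6, 9.0]
orientation: [-2.449, -1.965, 0.005]
ft_force: [-0.7, -3.8, 0.3]
width: 0.6
```

```bash
python3 - <<'E'
from h import *
st();b=grab('scene','s7')['frame'][150:330,200:420,::-1]
cv2.imwrite('pics/c7.png',cv2.resize(b,None,fx=3.3,fy=3.3,interpolation=2))
E
```

```text
t 9.93 F [  -0.5 -101.7] z 9.0 ang 77.47 f along n,d,z 0.1 -3.8 0.3 w 0.6
```

View pics/c7.png

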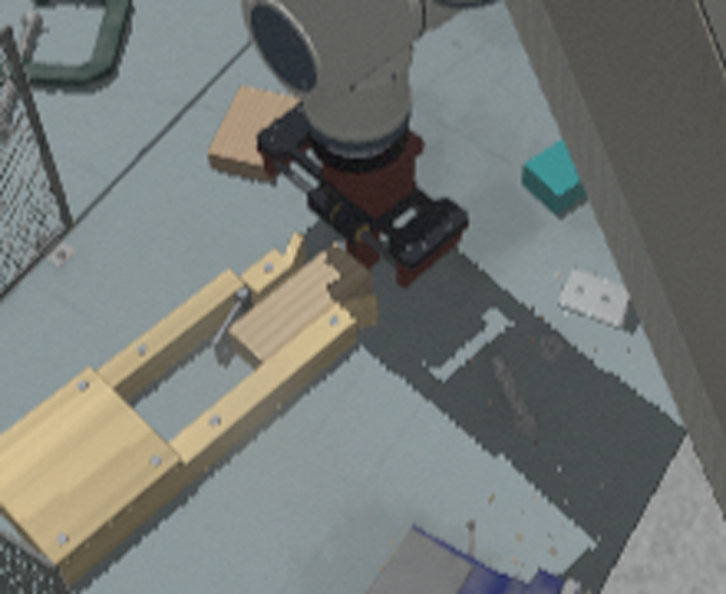

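>>> move_arm(
  increments=[255,8,0,0,0,255,17,0.5,0,0,255,26,0.5,0,0,255,35,0.5,0,0,255,44,0.5,0,0,255,53,0.5,0,0,255,62,0.5,0,0,255,71,0.5,0,0,255,80,0.5,0,0,255,90,0.5,0,0,255,100,0.5,0,0,255,110,0.5,0,0],
)

```text
t: 11.48
ee_pos: [568.5, -21.6, 8.8]
orientation: [-2.449, -1.965, 0.005]
ft_force: [-2.1, -2.2, 1.5]
width: 0.3
```

```bash
python3 - <<'E'
from h import *
st();b=grab('scene','s8')['frame'][150:330,200:420,::-1]
cv2.imwrite('pics/c8.png',cv2.resize(b,None,fx=3.3,fy=3.3,interpolation=2))
E
```

```text
t 11.47 F [-0.5 10. ] z 8.8 ang 77.49 f along n,d,z -1.5 -2.6 1.5 w 0.3
```

View pics/c8.png

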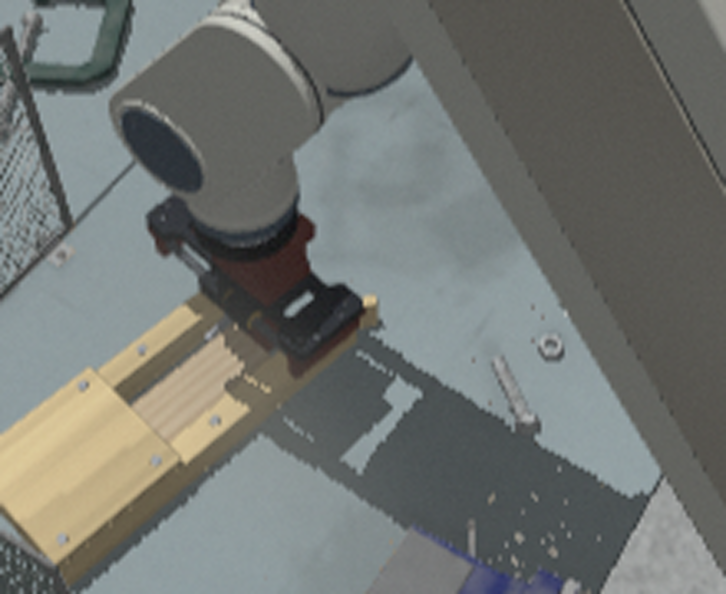

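>>> move_arm(
  increments=[255,7,0.5,0,0,255,14,0.5,0,0,255,21,0.5,0,0,255,28,0.5,0,0,255,30,0.5,0,0],
)

```text
t: 12.15
ee_pos: [576.0, 9.1, 8.7]
orientation: [-2.448, -1.966, 0.003]
ft_force: [-0.6, -1.6, -0.6]
width: 0.4
```

>>> move_arm(
  increments=[255,1,0,0,0,255,2,0,0,0,255,3,0,0,0],
)

```text
t: 12.52
ee_pos: [576.6, 11.9, 8.7]
orientation: [-2.448, -1.965, 0.003]
ft_force: [-1.7, -1.4, -0.2]
width: 0.7
```

```bash
python3 - <<'E'
from h import *
st()
E
```

```text
t 12.53 F [-0.  44.5] z 8.7 ang 77.52 f along n,d,z -1.3 -1.7 -0.2 w 0.7
```

>>> move_arm(
  increments=[255,1,0,0,0,255,2,0,0,0,255,3,0,0,0],
)

```text
t: 12.9
ee_pos: [577.2, 14.9, 8.7]
orientation: [-2.448, -1.965, 0.003]
ft_force: [-2.1, -0.6, -0.4]
width: 0.6
```

>>> move_arm(
  increments=[255,1,0,0,0,255,2,0,0,0,255,2,0,0,0],
)

```text
t: 13.28
ee_pos: [577.7, 17.0, 8.7]
orientation: [-2.448, -1.965, 0.003]
ft_force: [-0.8, 0.3, 0.6]
width: 0.4
```

>>> move_arm(
  increments=[255,1,0,0,0,255,2,0,0,0,255,3,0,0,0],
)

```text
t: 13.65
ee_pos: [578.3, 20.0, 8.7]
orientation: [-2.448, -1.965, 0.003]
ft_force: [-1.6, -1.2, 0.3]
width: 0.5
```

>>> move_arm(
  increments=[255,1,0,0,0,255,2,0,0,0,255,3,0,0,0],
)

```text
t: 14.02
ee_pos: [579.4, 23.1, 8.8]
orientation: [-2.448, -1.966, 0.002]
ft_force: [-0.4, -0.4, -0.5]
width: 0.4
```

>>> move_arm(
  increments=[255,1,0,0,0,255,2,0,0,0,255,3,0,0,0],
)

```text
t: 14.4
ee_pos: [580.1, 26.0, 8.8]
orientation: [-2.448, -1.966, 0.002]
ft_force: [0.6, -0.9, -0.0]
width: 0.3
```

>>> move_arm(
  increments=[255,1,0,0,0,255,2,0,0,0,255,3,0,0,0],
)

```text
t: 14.78
ee_pos: [580.8, 29.0, 8.8]
orientation: [-2.448, -1.966, 0.002]
ft_force: [-0.1, -1.9, 0.1]
width: 0.6
```

>>> move_arm(
  increments=[255,1,0,0,0,255,2,0,0,0,255,3,0,0,0],
)

```text
t: 15.15
ee_pos: [581.1, 31.1, 8.9]
orientation: [-2.448, -1.966, 0.004]
ft_force: [-1.1, -9.3, 1.7]
width: 0.7
```

>>> move_arm(
  increments=[255,0,0,0,0],
)

```text
t: 15.28
ee_pos: [581.0, 30.6, 8.9]
orientation: [-2.449, -1.966, 0.005]
ft_force: [-0.4, -4.2, -0.0]
width: 0.6
```

```bash
python3 - <<'E'
from h import *
st()
E
```

```text
t 15.28 F [ 0.2 63.7] z 8.9 ang 77.54 f along n,d,z 0.6 -4.2 -0.0 w 0.6
```

>>> move_arm(
  increments=[255,0.7,0,0,0,255,1.4,0,0,0,255,2,0,0,0,255,2,0,0,0,255,2,0,0,0],
)

```text
t: 15.9
ee_pos: [581.1, 31.5, 8.9]
orientation: [-2.449, -1.967, 0.007]
ft_force: [-1.2, -10.0, 2.0]
width: 0.7
```

```bash
python3 - <<'E'
from h import *
st()
E
```

```text
t 15.9 F [ 0.1 64.6] z 8.9 ang 77.55 f along n,d,z 1.0 -10.1 2.0 w 0.7
```

>>> move_arm(
  increments=[255,0.9,0,0,0,255,0.9,0,0,0,255,0.9,0,0,0,255,0.9,0,0,0,255,0.9,0,0,0],
)

```text
t: 16.52
ee_pos: [581.1, 31.5, 8.9]
orientation: [-2.449, -1.967, 0.009]
ft_force: [-1.1, -8.1, 1.5]
width: 0.3
```

>>> move_arm(
  increments=[255,-1,0,0,0,255,-2,0,0,0,255,-3,0,0,0,255,-4,0,0,0,255,-6,0,0,0,255,-6,0,0,0,255,-6,0,-10,0,255,-6,0,-25,0,255,-6,0,-60,0,255,-6,0,-110,0,255,-6,0,-160,0,255,-6,0,-160,0],
)

```text
t: 18.02
ee_pos: [583.5, 26.2, 174.4]
orientation: [2.445, 1.964, 0.003]
ft_force: [0.4, 0.6, -0.6]
width: 0.4
```

```bash
python3 - <<'E'
from h import *
st();im=grab('wrist','w9')
E
```

```text
t 18.02 F [ 3.6 60. ] z 174.4 ang 77.55 f along n,d,z 0.3 0.7 -0.6 w 0.4
```

View pics/w9.png

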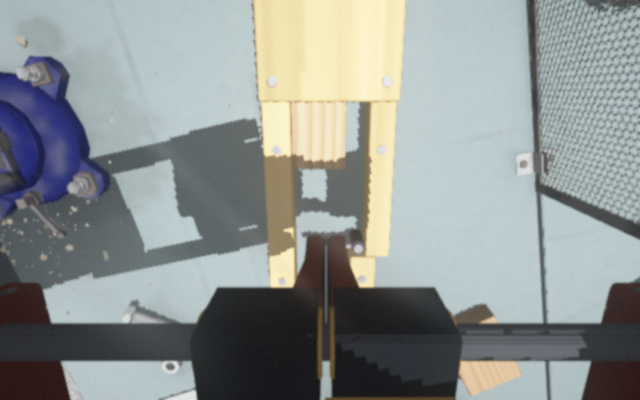

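The block's rear edge is at (320,165) and the gate pin at (357,242). The leaf is hidden by the fingers, so I'm backing away for a clear look.

>>> move_arm(
  increments=[255,-30,0,-40,0,255,-60,0,-80,0,255,-90,0,-120,0,255,-120,0,-150,0,255,-140,0,-150,0,255,-140,0,-150,0],
)

```text
t: 18.82
ee_pos: [550.5, -110.7, 320.5]
orientation: [2.45, 1.965, -0.004]
ft_force: [-0.0, 1.0, -0.4]
width: 0.4
```

```bash
python3 - <<'E'
from h import *
im9=load('w9')
print('rear w9',F(onz(im9,293,162,30)),F(onz(im9,345,167,30)))
st();im=grab('wrist','w10')
cv2.imwrite('pics/w10z.png',cv2.resize(im['frame'][0:200,220:440,::-1],None,fx=3,fy=3,interpolation=2))
for s in [(-26,0,34),(33,0,34),(-16,0,34),(0,73,30),(0,130,46)]:
    w=O+n*s[0]+d*s[1];print(s,np.round((np.array(proj(im,[*w,s[2]]))-[220,0])*3))
E
```

```text
rear w9 [-25.1  78. ] [20.1 73.8]
t 18.82 F [  1.5 -80.9] z 320.5 ang 77.45 f along n,d,z -0.3 1.0 -0.4 w 0.4
(-26, 0, 34) [253. 262.]
(33, 0, 34) [400. 262.]
(-16, 0, 34) [278. 262.]
(0, 73, 30) [318.  62.]
(0, 130, 46) [ 319. -123.]
```

View pics/w10z.png

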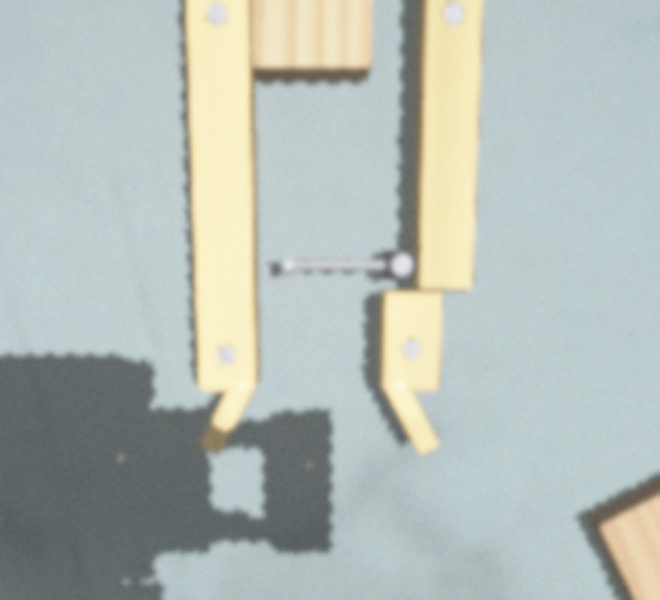

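```bash
python3 - <<'E'
from h import *
im=load('w10')
for p in [(255,67),(370,70)]: print(F(onz(im,p[0]/3+220,p[1]/3,30)))
st();ctrl.close_job()
E
```

```text
[-24.3  71.4]
[19.8 70.4]
t 18.88 F [  1.4 -80.1] z 320.2 ang 77.49 f along n,d,z -0.9 1.3 -0.2 w 0.1
the job is handed in; nothing more can be done
```

The pine offcut is loaded: it lies flat against the buffer with the gate shut behind it. I handed the job in at about 19 s; no verdict is reported.

**What I did:** I gripped the pine offcut by its rear end (grip width 46.0 mm) and slid it along the bench into the lane. Then I let go and used the closed fingers to push it through the gate. I felt the buffer when the offcut's rear was about 73 mm past the gate line. I held it there for over half a second, with 8–10 N at the wrist, then backed off slowly and lifted clear.

**Last checks:**
- **Gate:** the leaf lies straight across the lane in the last wrist picture.
- **Offcut position:** its rear edge is at about +71 mm, which fits the roughly 72 mm I expected with the buffer spring relaxed. The edge is about 1.3° off square to the lane.
- **Disagreement:** an earlier picture, taken just after the lift while the arm may still have been settling, showed about 5° off square. That is still within the 0.15 rad limit.
- **Not seen directly:** the cover hides the buffer, so contact there is inferred from the wrist force and the rear edge. The wrist force includes about 1–2 N of sliding friction.
- **Bystanders:** I touched none of them, and the beech looked undisturbed in the pictures. I did not re-measure their positions at the end.

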